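# Find the soft pad and close the press on it

## Robot

A 7-joint arm with a two-finger parallel gripper is mounted at the origin on the work surface. World frame = base frame: x ahead of the robot, y to its left, z up, the work surface at z = 0. Lengths are in m, angles in degrees, forces in N, time in s.
With the tool pointing down it reaches from about 0.4 to 0.875 m from the base axis. Payload 6.5 kg.
Tool frame: the origin (TCP) lies midway between the tips of the shut fingers; the grasp point (between the pads) lies 19 mm behind it; z points along the fingers, y is the line along which they close (so a half turn about z gives the same grasp; the last joint's range is limited). The gripper opens to 88 mm and grips with 3 to 60 N. Pads are 18 mm wide; open, the fingers measure 123 mm over their backs; the gripper's body (75 mm by 187 mm) begins 45 mm behind the grasp point.
Start: joints at [-77.475, 30.733, -0.252, 88.115, 0.149, 61.152, -4.079], TCP at [0.183, 0.624, 0.239] pointing down, gripper open.
Joint ranges: [-154.64, 154.64], [-21.42, 123.67], [-72.66, 72.17], [13.99, 137.28], [-74.86, 254.86], [10.95, 109.41], [-158.01, 158.01]. Speed limits (degrees/s): [136.94, 136.94, 180, 180, 180, 180, 180].

## Interface

Orientations are given as a 3x3 rotation matrix whose columns are the frame's x, y, z axes.
In Python, from workcell import * gives the robot as it stands.
- The arm moves only by the tool play_rows, never from a script. Its argument "targets" is a list of rows, each a list of 6 numbers: the shift along the tool's x, y, z normalised to -1 to 1, where 1 is 25 cm, then the turn, a rotation vector about the tool's x, y, z normalised to -1 to 1, where 1 is 360 degrees. In form: [[dx, dy, dz, ax, ay, az], ...]. A call has exactly 5 rows; each row shifts and turns the commanded pose from where the row before left it, along the tool's axes as they then stand; what a row does not reach is not made up. A row lasts 1/10 s, in which the tool goes at most 50 mm and 8.59 degrees, less where a joint would pass 70% of its speed; a pose out of reach is approached as far as the arm can. A call with a number of a shift or a turn outside -1 to 1 is refused whole. A call with a gripper value outside its range is refused whole. "jaw" is the opening, from 0 (shut) to 1 (fully open), set as the call begins (left out, the last holds). The fingers move at their own pace and stop on an object; "force" is the grip in N (left out, the last holds). Time passes only in rows, so rows that do not move let the fingers close, or fill a call up. It gives the time, the measured TCP pose, the force, the opening and the grip force at its end, in the units of the state.
- get_obs(): the state, without advancing time (a new reading comes with each control period).
- read_camera(name): name is "scene" or "top" or "wrist"; returns a dict with "pixels" (480x640x3 uint8, blue, green, red), "z_map" (480x640 float32, m along the optical axis (not along the pixel's ray), 0 where there is no reading), "fx", "fy", "cx", "cy" (pixels), "rvec" (rotation vector, rad) and "tvec" (3), from world to camera coordinates, as OpenCV has them. Camera axes: x right, y down, z forward; pixel columns grow to the right and rows downward; lengths in m; the calibration is good to about 2 mm. The wrist camera is an equidistant fisheye: a pixel r from the principal point sees the ray r / f radians off the axis. A picture is of the moment at which its call begins.
- close_job(): hands the job in; it is judged then, once.
Trained networks look in a picture, given as the dict that the camera call returned (one of the last four; its "shot" number tells which), for a name from the list of things; names that differ only in an ending like _2 or _b are one class to them, and where a whole thing is asked for, a point or a joint stands for the part that bears it (a point fixed in the world has none). Each returns a list of dicts, best first, with "confidence" (0 to 1); they miss things now and then, are a little off and sometimes report something else, mostly with a low value. They report only what shows in the picture. A call takes as long as a camera call. They do not tell look-alikes from the thing itself.
- cut_out(picture, thing): "pixels" (480x640 bool, what is visible of it) and "bbox" ([left, top, right, bottom] in pixels, round what is visible of it).
- tip_of(picture, thing): "at" ([row, column] in pixels: a listed point, or the origin of a listed thing).
The state is a dict: "t": time; "qpos": joint angles; "qd": joint speeds; "effort": joint torques, N m; "tcp_pos": TCP position; "orientation": TCP orientation; "ft_force": force on the tool from outside, world axes, zero at the start; "ft_torque": the same for the moment, N m; "width": finger opening in m; "grip_force": force on a finger pad.
Only numpy, scipy, OpenCV 4.12 (cv2) and the standard library are available. Lean on these libraries where they do the work, as an engineer would, in place of code of your own. Each camera call takes 0.05 s, during which the arm holds its last target. There are 200 camera calls.

## Task

Squeeze the rubber pads in the three wooden trays by about 6 mm (never more than 9 mm) with the fingertips, one after the other from the robot's left to its right, to feel which one is still soft; the other two have gone hard. Then put the tray with the soft pad into the press, tab outwards and frame against the back stop, and gently lower the lid fully down onto its stop so that it stays shut on the pad. Leave the two other trays in their places and do not disturb the other things on the bench.

Things in the scene. Friction and masses are not known exactly. Their poses are not given: they have to be found in the camera images.
- tray_left: left one (as the robot sees it; +y is left) of three alike loose wooden trays, about 0.27 kg with pad: square frame 84 x 84 mm, 30 mm high, grip tab on one side. A round black rubber pad, 66 mm across, lies in it and stands out of it. Origin: centre of the frame's underside; z up; +x points from tab to frame. The floor plate runs on to x = -86 mm under the tab
- tray_left_pad (a point): centre of the free top face of the pad in the left tray, 56 mm above the bench when not squeezed (the point is fixed to the tray and does not sink with the pad)
- tray_left_tab (a point): middle of the grip tab of the left tray, 36 mm above the tray's underside and 66 mm from the pad's axis, on the tray's -x side. The tab is upright, 36 mm long along the tray's x, 20 mm thick along its y, its top 54 mm above the bench: pinch it across its thickness
- tray_middle: middle one (as the robot sees it; +y is left) of three alike loose wooden trays, about 0.27 kg with pad: square frame 84 x 84 mm, 30 mm high, grip tab on one side. A round black rubber pad, 66 mm across, lies in it and stands out of it. Origin: centre of the frame's underside; z up; +x points from tab to frame. The floor plate runs on to x = -86 mm under the tab
- tray_middle_pad (a point): centre of the free top face of the pad in the middle tray, 56 mm above the bench when not squeezed (the point is fixed to the tray and does not sink with the pad)
- tray_middle_tab (a point): middle of the grip tab of the middle tray, 36 mm above the tray's underside and 66 mm from the pad's axis, on the tray's -x side. The tab is upright, 36 mm long along the tray's x, 20 mm thick along its y, its top 54 mm above the bench: pinch it across its thickness
- tray_right: right one (as the robot sees it; +y is left) of three alike loose wooden trays, about 0.27 kg with pad: square frame 84 x 84 mm, 30 mm high, grip tab on one side. A round black rubber pad, 66 mm across, lies in it and stands out of it. Origin: centre of the frame's underside; z up; +x points from tab to frame. The floor plate runs on to x = -86 mm under the tab
- tray_right_pad (a point): centre of the free top face of the pad in the right tray, 56 mm above the bench when not squeezed (the point is fixed to the tray and does not sink with the pad)
- tray_right_tab (a point): middle of the grip tab of the right tray, 36 mm above the tray's underside and 66 mm from the pad's axis, on the tray's -x side. The tab is upright, 36 mm long along the tray's x, 20 mm thick along its y, its top 54 mm above the bench: pinch it across its thickness
- pad_p (a joint): how far one of the rubber pads is squeezed in, m: 0 free, at most 0.013. Which tray this pad lies in changes every time. The good pad pushes back with 0.8 N at the first touch, then about 0.45 N per mm (3.5 N at 6 mm); the two hard ones with 1.8 and 2.6 N per mm (11 N or more at 6 mm)
- pad_q (a joint): how far one of the rubber pads is squeezed in, m: 0 free, at most 0.013. Which tray this pad lies in changes every time. The good pad pushes back with 0.8 N at the first touch, then about 0.45 N per mm (3.5 N at 6 mm); the two hard ones with 1.8 and 2.6 N per mm (11 N or more at 6 mm)
- pad_r (a joint): how far one of the rubber pads is squeezed in, m: 0 free, at most 0.013. Which tray this pad lies in changes every time. The good pad pushes back with 0.8 N at the first touch, then about 0.45 N per mm (3.5 N at 6 mm); the two hard ones with 1.8 and 2.6 N per mm (11 N or more at 6 mm)
- press: green press fixed to the bench, on the robot's left; open at its -x side (mouth, towards the robot), no floor: a tray slides in along the bench in its +x, tab outside the mouth. Origin: on the bench, where a tray's origin is when home (axes alike). Side cheeks: inner faces y = +-53 mm, 44 mm high, x = -50 to 140 mm. Back stop face at x = 44 mm (tray frames reach 42 mm)
- press_hinge (a point): centre of the lid's hinge axis, 120 mm behind the press's origin (its +x) and 52 mm above the bench; the axis runs along the press's y
- lid (a joint): lid angle, rad: 0 level, fully down on its stop; grows as the free edge rises (0.95 to 1.25 at the start). The hinge is stiff: the lid stays where it is left and takes about 0.5 N m to move. Down, its underside is 47 mm above the bench and squeezes a pad under it by 9 mm; a good pad lets it stay fully down, a hard one lifts it again when let go
- lid_edge (a point): middle of the free edge of the steel lid (plate 160 mm from hinge axis to edge, 126 mm wide, 10 mm thick), on its upper face, 5 mm above the mid-plane, which passes through the hinge axis. The upper face looks up when down, and up and away from the mouth when raised. Down, the edge lies 40 mm in front (-x) of the press's origin
- jar: bystander: glass jar, 66 mm across, 85 mm high; origin under its centre
- ink_tin: bystander: steel ink tin, 90 mm across, 60 mm high; origin under its centre
- solvent: bystander: clear bottle, 60 mm across, 170 mm high; origin under its centre
- brush_pot: bystander: white pot, 84 mm across, 100 mm high; origin under its centre
- knife: bystander: ink spatula, 200 mm long, lying on the bench
Mind the look-alikes: they are no part of the job. Leave any blue look-alike of the press alone. What is shaped like the part that bears pad_p but purple is not meant.

How it is judged (in metres and radians):
On the way, in this order (a step that is already met when the one before it is completed fails the run):
1. the pad of the left tray is squeezed in by 4 mm or more with the fingertips (value of joint any of pad_p, pad_q, pad_r above 0.004 m and horizontal distance between the grasp point and tray_left_pad below 0.035 m and contact force between the fingers and anything else above 0.5 N), for 0.1 s.
2. the pad of the middle tray is squeezed in by 4 mm or more with the fingertips (value of joint any of pad_p, pad_q, pad_r above 0.004 m and horizontal distance between the grasp point and tray_middle_pad below 0.035 m and contact force between the fingers and anything else above 0.5 N), for 0.1 s.
3. the pad of the right tray is squeezed in by 4 mm or more with the fingertips (value of joint any of pad_p, pad_q, pad_r above 0.004 m and horizontal distance between the grasp point and tray_right_pad below 0.035 m and contact force between the fingers and anything else above 0.5 N), for 0.1 s.
4. a tray is home in the press (tab outwards, within 12 mm of the back stop, square) with the lid still raised (((x of tray_left in the frame of press between -0.012 and 0.012 m and y of tray_left in the frame of press between -0.013 and 0.013 m and angle between the x axis of tray_left and the x axis of press, either way round below 0.2 rad and x of tray_left_tab in the frame of press below -0.04 m and height (world z) of tray_left below 0.01 m and angle between tray_left's own z axis and vertical below 0.1 rad) or (x of tray_middle in the frame of press between -0.012 and 0.012 m and y of tray_middle in the frame of press between -0.013 and 0.013 m and angle between the x axis of tray_middle and the x axis of press, either way round below 0.2 rad and x of tray_middle_tab in the frame of press below -0.04 m and height (world z) of tray_middle below 0.01 m and angle between tray_middle's own z axis and vertical below 0.1 rad) or (x of tray_right in the frame of press between -0.012 and 0.012 m and y of tray_right in the frame of press between -0.013 and 0.013 m and angle between the x axis of tray_right and the x axis of press, either way round below 0.2 rad and x of tray_right_tab in the frame of press below -0.04 m and height (world z) of tray_right below 0.01 m and angle between tray_right's own z axis and vertical below 0.1 rad)) and value of joint lid above 0.4 rad), for 0.2 s.
At the end, for the whole second after the job is handed in: One tray is home in the press, flat, tab outwards, within 12 mm along and 13 mm across, square to 0.2 rad; the lid stays down (below 0.025 rad) with the pad pushing up on it (over 2.5 N), as only the soft pad allows; the other two trays stand flat within 30 mm of their starts (((x of tray_left in the frame of press between -0.012 and 0.012 m and y of tray_left in the frame of press between -0.013 and 0.013 m and angle between the x axis of tray_left and the x axis of press, either way round below 0.2 rad and x of tray_left_tab in the frame of press below -0.04 m and height (world z) of tray_left below 0.01 m and angle between each of tray_left, tray_middle, tray_right's own z axis and vertical below 0.1 rad and distance of each of tray_middle, tray_right from where it was at the start of the episode below 0.03 m) or (x of tray_middle in the frame of press between -0.012 and 0.012 m and y of tray_middle in the frame of press between -0.013 and 0.013 m and angle between the x axis of tray_middle and the x axis of press, either way round below 0.2 rad and x of tray_middle_tab in the frame of press below -0.04 m and height (world z) of tray_middle below 0.01 m and angle between each of tray_middle, tray_left, tray_right's own z axis and vertical below 0.1 rad and distance of each of tray_left, tray_right from where it was at the start of the episode below 0.03 m) or (x of tray_right in the frame of press between -0.012 and 0.012 m and y of tray_right in the frame of press between -0.013 and 0.013 m and angle between the x axis of tray_right and the x axis of press, either way round below 0.2 rad and x of tray_right_tab in the frame of press below -0.04 m and height (world z) of tray_right below 0.01 m and angle between each of tray_right, tray_left, tray_middle's own z axis and vertical below 0.1 rad and distance of each of tray_left, tray_middle from where it was at the start of the episode below 0.03 m)) and value of joint lid below 0.025 rad and contact force between press and anything else above 2.5 N); the robot touches nothing.
It fails at once if a pad is squeezed by more than 9.5 mm with the fingers ((value of joint pad_p above 0.0095 m and (horizontal distance between the grasp point and tray_left_pad below 0.035 m or horizontal distance between the grasp point and tray_middle_pad below 0.035 m or horizontal distance between the grasp point and tray_right_pad below 0.035 m) and value of joint lid above 0.4 rad) or (value of joint pad_q above 0.0095 m and (horizontal distance between the grasp point and tray_left_pad below 0.035 m or horizontal distance between the grasp point and tray_middle_pad below 0.035 m or horizontal distance between the grasp point and tray_right_pad below 0.035 m) and value of joint lid above 0.4 rad) or (value of joint pad_r above 0.0095 m and (horizontal distance between the grasp point and tray_left_pad below 0.035 m or horizontal distance between the grasp point and tray_middle_pad below 0.035 m or horizontal distance between the grasp point and tray_right_pad below 0.035 m) and value of joint lid above 0.4 rad)).
It fails at once if the lid drops or is slammed (faster than 1.5 rad/s downwards) (velocity of joint lid below -1.5 rad/s).
It fails at once if another thing on the bench is moved by more than 30 mm or tipped over (distance of any of jar, ink_tin, solvent, brush_pot, knife from where it was at the start of the episode above 0.03 m or angle between any of jar, ink_tin, solvent, brush_pot's own z axis and vertical above 0.5 rad).
It also fails if it takes over 72 s, if anything falls off the work surface, if the arm or the gripper's body presses on something with over 40 N, if the wrist force passes 120 N, or if a joint passes its speed limit or range.

## Working session

There is one attempt and no reset: what is moved stays moved. The work goes in short steps, Python scripts to look and compute and a tool call to move; the robot and the scene stay as the last step left them, time stands still between calls to the robot, and variables do not carry over. Pictures are saved under pics/ and viewed, at most 10 in all, crops included, and the job is handed in when it is done.

Besides the shell and the picture viewer there is one more tool, called after "Request:" by a JSON object that holds its "method" and its "body", one argument or row to a line. play_rows: Moves the arm, as the interface text tells. Its arguments: {"type":"object","properties":{"targets":{"type":"array"},"jaw":{"type":"number"},"force":{"type":"number"}},"required":["targets"]}

```bash
mkdir -p pics; ls; cat > h.py <<'E'
from workcell import *
import numpy as np, cv2
def cam(n):
    p=read_camera(n); return p
def world(p,mask=None):
    R=cv2.Rodrigues(np.array(p["rvec"],float))[0]; t=np.array(p["tvec"],float).ravel()
    z=p["z_map"]; v,u=np.mgrid[0:480,0:640]
    X=np.stack([(u-p["cx"])/p["fx"]*z,(v-p["cy"])/p["fy"]*z,z],-1)
    return (X-t)@R   # R^T (X-t)
def proj(p,W):
    return cv2.projectPoints(np.array(W,float).reshape(-1,3),np.array(p["rvec"],float),np.array(p["tvec"],float),np.array([[p["fx"],0,p["cx"]],[0,p["fy"],p["cy"]],[0,0,1.]]),None)[0].reshape(-1,2)
E
python3 - <<'E'
from h import *
o=get_obs(); print(o["t"],o["tcp_pos"],np.round(o["orientation"],3),o["width"],o["ft_force"])
for n in("top","scene"):
    p=cam(n); cv2.imwrite(f"pics/{n}0.png",p["pixels"]); W=world(p); np.savez(f"{n}0.npz",W=W,px=p["pixels"])
    print(n,p["rvec"],p["tvec"],p["fx"],p["cx"],p["cy"])
    for k in["tray_left","tray_left_pad","tray_left_tab","press","press_hinge","lid_edge","jar","ink_tin","solvent","brush_pot","knife"]:
        for d in tip_of(p,k):
            if d["confidence"]>.2:
                r,c=[int(round(x)) for x in d["at"]]; r=min(max(r,0),479);c=min(max(c,0),639);print(k,round(d["confidence"],2),(r,c),np.round(W[r,c],3))
E
```

```text
pics
0.0 [0.18247492 0.62321624 0.23784023] [[-0.96   0.281 -0.   ]
 [ 0.281  0.96  -0.002]
 [-0.    -0.002 -1.   ]] 0.08813591550174334 [ 0.19179809 -0.74346183  0.40269207]
top [ 2.14590655 -2.1769299   0.1028777 ] [0.03221591 0.52856488 1.17476928] 445.62093730838893 320.1600715482883 231.65821745938248
tray_left 0.74 (228, 324) [0.536 0.014 0.056]
tray_left_pad 0.95 (221, 325) [0.554 0.011 0.056]
tray_left_pad 0.42 (158, 351) [ 0.722 -0.061  0.061]
tray_left_tab 0.8 (248, 324) [0.483 0.015 0.058]
tray_left_tab 0.68 (228, 438) [ 0.531 -0.285  0.058]
press 0.79 (330, 155) [0.277 0.453 0.062]
press_hinge 0.75 (285, 141) [0.393 0.496 0.052]
press_hinge 0.65 (209, 233) [0.585 0.248 0.089]
press_hinge 0.51 (261, 371) [ 0.447 -0.109  0.046]
lid_edge 0.82 (348, 151) [0.231 0.464 0.056]
lid_edge 0.69 (230, 232) [0.519 0.229 0.19 ]
jar 0.71 (172, 306) [0.679 0.059 0.088]
ink_tin 0.85 (160, 350) [ 0.716 -0.058  0.062]
ink_tin 0.38 (250, 429) [ 0.473 -0.26   0.057]
solvent 0.96 (164, 401) [ 0.696 -0.189  0.088]
brush_pot 0.67 (183, 482) [ 0.66  -0.425  0.006]
knife 0.9 (303, 442) [ 0.334 -0.
[... 294 characters left out ...]
 0.049]
tray_left_tab 0.65 (237, 316) [0.502 0.006 0.052]
press 0.94 (217, 382) [ 0.491  0.215 -0.002]
press 0.76 (141, 411) [0.326 0.427 0.055]
press 0.23 (247, 329) [0.547 0.016 0.055]
press_hinge 0.9 (230, 424) [0.611 0.251 0.044]
press_hinge 0.59 (146, 439) [0.384 0.484 0.054]
press_hinge 0.36 (334, 342) [ 0.76  -0.082  0.063]
lid_edge 0.98 (118, 401) [ 0.162  0.523 -0.001]
lid_edge 0.65 (167, 402) [0.514 0.232 0.182]
jar 0.98 (300, 377) [0.721 0.033 0.046]
ink_tin 0.76 (337, 340) [ 0.761 -0.087  0.058]
solvent 0.66 (358, 274) [ 0.739 -0.224  0.067]
solvent 0.51 (274, 275) [ 0.548 -0.127  0.047]
brush_pot 0.75 (390, 170) [ 0.694 -0.418  0.058]
knife 0.56 (253, 173) [ 0.34  -0.303  0.009]
```

View pics/top0.png

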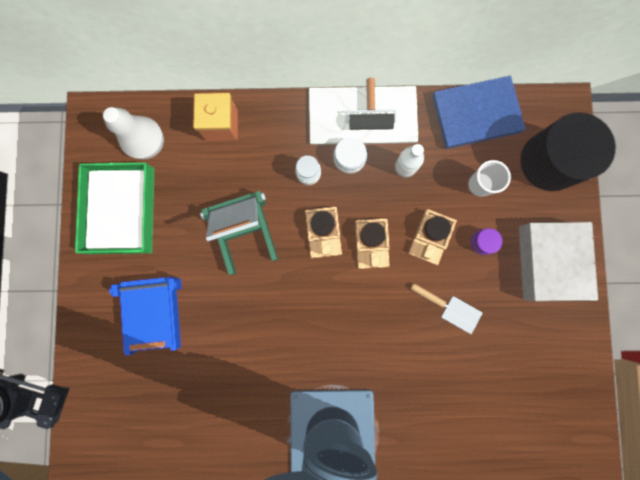

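View pics/scene0.png

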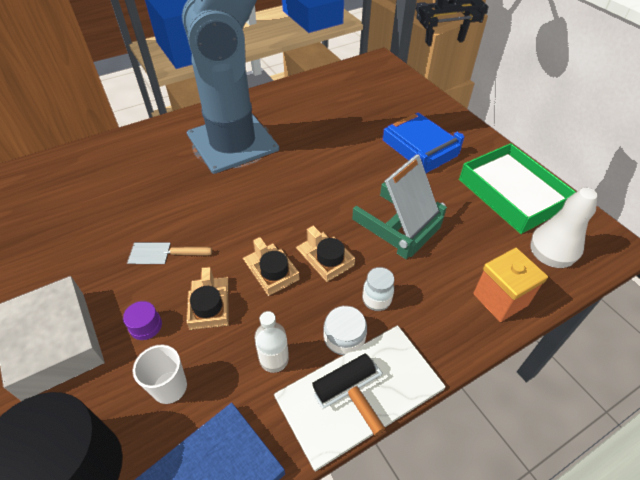

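The top view shows three trays with pads at (col,row) (323,222), (372,234) and (438,228). The green press is at (235,225). The look-alikes are the blue press at (150,315) and the purple pad at (488,241). By colour, the green press and the three black pads are the ones meant. Next I confirm this with an enlarged crop and measure.

```bash
python3 - <<'E'
from h import *
d=np.load("top0.npz");W=d["W"];px=d["px"].astype(int)
cv2.imwrite("pics/crop.png",cv2.resize(d["px"][150:290,185:515],(792,336),interpolation=cv2.INTER_CUBIC))
for n,(c,r) in dict(left=(323,222),mid=(372,234),right=(438,228)).items():
    sl=np.s_[r-30:r+45,c-28:c+28]; w=W[sl].reshape(-1,3);q=px[sl].reshape(-1,3)
    near=np.linalg.norm(w[:,:2]-W[r,c,:2],axis=1)<.12
    top=(w[:,2]>.045)&near
    pad=top&(q.max(1)<70); tab=top&(q[:,2]>130)
    pc=cv2.minEnclosingCircle(w[pad][:,:2].astype(np.float32))
    pc0=w[pad].mean(0)
    tb=cv2.minAreaRect(w[tab][:,:2].astype(np.float32))
    fr=(w[:,2]>.018)&near
    fb=cv2.minAreaRect(w[fr][:,:2].astype(np.float32))
    tc=w[tab].mean(0);v=pc0-tc
    print(n,"pad",pc,pc0,pad.sum(),"tab",tc,tab.sum(),tb,"yaw",np.degrees(np.arctan2(v[1],v[0])),np.hypot(v[0],v[1]),"frame",fb)
# press: green
sl=np.s_[180:285,190:285];w=W[sl].reshape(-1,3);q=px[sl].reshape(-1,3)
g=(q[:,1]>q[:,2]+15)&(q[:,1]>q[:,0]+3)&(w[:,2]>.03)&(w[:,2]<.06)
print("green",g.sum(),cv2.minAreaRect(w[g][:,:2].astype(np.float32)))
lo=g&(w[:,2]>.038)&(w[:,2]<.05)
for side in(w[:,1]<.2,w[:,1]>.24):
    s=lo&side&(w[:,0]<.57)
    l=cv2.fitLine(w[s][:,:2].astype(np.float32),cv2.DIST_HUBER,0,.01,.01).ravel();print("cheek",s.sum(),l,np.degrees(np.arctan(l[1]/l[0])),w[s].min(0),w[s].max(0))
# lid plane
m=(w[:,2]>.07)&(w[:,2]<.22)&(abs(q[:,1]-q[:,2])<25)
P=w[m];c=P.mean(0);u,s,vt=np.linalg.svd(P-c);print("lid",m.sum(),c,vt[2],s/np.sqrt(m.sum()),P.min(0),P.max(0))
E
```

```text
left pad ((0.5481985807418823, 0.01919112354516983), 0.02992294915020466) [0.54832845 0.01917837 0.05812442] 371 tab [0.49594956 0.00997264 0.05575748] 116 ((0.5277771949768066, 0.006103064864873886), (0.11503603309392929, 0.05452331528067589), 15.342222213745117) yaw 9.968094905809007 0.05318169979431611 frame ((0.5302581191062927, 0.015651196241378784), (0.12643302977085114, 0.08386647701263428), 5.54773473739624)
mid pad ((0.5159112811088562, -0.11311183869838715), 0.029085993766784668) [ 0.51722837 -0.11248296  0.05794845] 307 tab [ 0.46681674 -0.12021727  0.05581181] 133 ((0.4932090938091278, -0.12701736390590668), (0.11399168521165848, 0.04064762964844704), 2.083453416824341) yaw 8.722489006727638 0.051001482571958794 frame ((0.49761494994163513, -0.11687757074832916), (0.12567929923534393, 0.0844692662358284), 2.5450618267059326)
right pad ((0.5312235355377197, -0.2847939431667328), 0.030872700735926628) [ 0.5304238  -0.28278702  0.0573869 ] 415 tab [ 0.48395031 -0.26900933  0.05526269] 139 ((0.506024956703186, -0.28576329350471497), (0.05472910776734352, 0.11593829840421677), 75.2823486328125) yaw -16.51316924031116 0.048472779018570736 frame ((0.5130301117897034, -0.2790736258029938), (0.0846434161067009, 0.12659108638763428), 66.67396545410156)
green 983 ((0.5280354619026184, 0.2348196804523468), (0.190828338265419, 0.1645527482032776), 17.281719207763672)
cheek 267 [0.94445187 0.32864976 0.5196096  0.16819012] 19.18684 [0.45610315 0.14231154 0.03825944] [0.56930207 0.19928447 0.04999912]
cheek 271 [0.9861384  0.16592492 0.46626574 0.2735338 ] 9.550969 [0.42082321 0.24026316 0.03819005] [0.53258503 0.29723864 0.04990211]
lid 1176 [0.55299127 0.23955908 0.13847352] [0.79084449 0.24786392 0.55957883] [0.04501861 0.03729731 0.00205126] [0.49627358 0.17070875 0.07031394] [0.61096668 0.31148455 0.19597422]
```

View pics/crop.png

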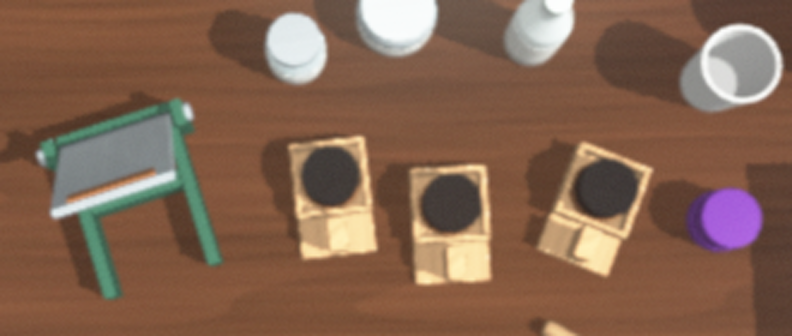

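The crop shows the three black pads in wooden trays and the green press with its steel lid raised. The purple pad at right and the blue press are only look-alikes. Now I refine the press pose and plan the first move.

```bash
cat >> h.py <<'E'
def delta(pos,yawY=None,o=None):
    """tool-frame shift (in 0.25 m units) to pos and turn (in 360deg units, about tool z) to bring tool y to yawY deg; shift is for the tool AFTER the turn"""
    o=o or get_obs(); R=np.array(o["orientation"]); d=np.array(pos)-o["tcp_pos"]
    cur=np.degrees(np.arctan2(R[1,1],R[0,1])); t=0
    if yawY is not None:
        t=(yawY-cur+180)%360-180
        R=cv2.Rodrigues(np.array([0,0,np.radians(t)]))[0]@R
    print("t",round(o["t"],2),"tcp",np.round(o["tcp_pos"],4),"yawY",round(cur,2),"zax",np.round(R[:,2],3),"F",np.round(o["ft_force"],2),"w",round(o["width"],4),"grip",round(o["grip_force"],1),"\n shift/.25",np.round(R.T@d/.25,4),"turn az",round(-t/360,4),"j",np.round(o["qpos"],0))
E
python3 - <<'E'
from h import *
d=np.load("top0.npz");W=d["W"];px=d["px"].astype(int)
sl=np.s_[180:285,190:285];w=W[sl].reshape(-1,3);q=px[sl].reshape(-1,3)
g=(q[:,1]>q[:,2]+15)&(q[:,1]>q[:,0]+3)&(w[:,2]>.036)&(w[:,2]<.055)
for y in(16.5,17.3,18):
    a=np.radians(y);R=np.array([[np.cos(a),-np.sin(a)],[np.sin(a),np.cos(a)]])
    p=(w[g][:,:2]-[.485,.2214])@R
    for s in(-1,1):
        for lo,hi in((-.06,-.02),(-.02,.03),(.03,.06)):
            k=p[(p[:,1]*s>.03)&(p[:,1]*s<.075)&(p[:,0]>lo)&(p[:,0]<hi)]
            print(y,s,lo,len(k),np.round(np.percentile(k[:,1],[3,50,97]),4) if len(k) else "",end=" ")
    print(np.percentile(p[:,0],[.5,99.5]))
delta([.551,.0185,.09],95.5)
E
```

```text
16.5 -1 -0.06 58 [-0.0692 -0.063  -0.0564] 16.5 -1 -0.02 103 [-0.0689 -0.0627 -0.0552] 16.5 -1 0.03 101 [-0.0678 -0.057  -0.032 ] 16.5 1 -0.06 68 [0.0502 0.0562 0.0641] 16.5 1 -0.02 108 [0.0511 0.0571 0.0642] 16.5 1 0.03 75 [0.0316 0.0525 0.0647] [-0.04915922  0.13906705]
17.3 -1 -0.06 60 [-0.0686 -0.0627 -0.0559] 17.3 -1 -0.02 103 [-0.0687 -0.0624 -0.0554] 17.3 -1 0.03 101 [-0.0686 -0.0571 -0.0327] 17.3 1 -0.06 65 [0.0507 0.0567 0.0643] 17.3 1 -0.02 109 [0.051  0.0573 0.0643] 17.3 1 0.03 76 [0.0322 0.0526 0.0642] [-0.04908323  0.13920534]
18 -1 -0.06 62 [-0.068  -0.0622 -0.0554] 18 -1 -0.02 103 [-0.0687 -0.0623 -0.0554] 18 -1 0.03 104 [-0.0693 -0.0577 -0.0325] 18 1 -0.06 64 [0.0512 0.0572 0.0648] 18 1 -0.02 108 [0.0509 0.0571 0.0642] 18 1 0.03 77 [0.0325 0.0522 0.0636] [-0.0493739   0.13942499]
t 1.2 tcp [0.1827 0.6238 0.2387] yawY 73.68 zax [ 0.  0. -1.] F [ 0.67 -0.55 -0.13] w 0.0879 grip 0.0 
 shift/.25 [-1.2345 -2.5513  0.5949] turn az -0.0606 j [-77.  31.  -0.  88.   0.  61.  -4.]
```

Request:
{"method": "play_rows", "body": {
  "targets": [
    [0,0,0,0,0,-0.0121],
    [0,0,0,0,0,-0.0121],
    [0,0,0,0,0,-0.0121],
    [0,0,0,0,0,-0.0121],
    [0,0,0,0,0,-0.0121]
  ],
  "jaw": 0,
  "force": 10
}}

```text
t: 1.7
tcp_pos: [0.1827, 0.6238, 0.2387]
orientation: [[-0.995, -0.098, 0.0], [-0.098, 0.995, 0.0], [-0.0, 0.0, -1.0]]
ft_force: [-0.2, -0.3, 0.1]
width: 0.0505
grip_force: 0.0
```

Request:
{"method": "play_rows", "body": {
  "targets": [
    [-0.0823,-0.1701,0,0,0,0],
    [-0.0823,-0.1701,0,0,0,0],
    [-0.0823,-0.1701,0,0,0,0],
    [-0.0823,-0.1701,0,0,0,0],
    [-0.0823,-0.1701,0,0,0,0]
  ]
}}

```text
t: 2.2
tcp_pos: [0.3061, 0.4203, 0.2389]
orientation: [[-0.995, -0.095, 0.0], [-0.095, 0.995, 0.0], [-0.0, 0.0, -1.0]]
ft_force: [0.3, 0.8, 0.1]
width: 0.0104
grip_force: 0.0
```

Request:
{"method": "play_rows", "body": {
  "targets": [
    [-0.0823,-0.1701,0,0,0,0],
    [-0.0823,-0.1701,0,0,0,0],
    [-0.0823,-0.1701,0,0,0,0],
    [-0.0823,-0.1701,0,0,0,0],
    [-0.0823,-0.1701,0,0,0,0]
  ]
}}

```text
t: 2.7
tcp_pos: [0.4288, 0.2185, 0.2391]
orientation: [[-0.995, -0.095, 0.001], [-0.095, 0.995, 0.001], [-0.001, 0.001, -1.0]]
ft_force: [0.8, 1.0, 1.1]
width: 0.0004
grip_force: 0.0
```

Request:
{"method": "play_rows", "body": {
  "targets": [
    [-0.0823,-0.1701,0,0,0,0],
    [-0.0823,-0.1701,0,0,0,0],
    [-0.0823,-0.1701,0,0,0,0],
    [-0.0823,-0.1701,0,0,0,0],
    [-0.0823,-0.1701,0,0,0,0]
  ]
}}

```text
t: 3.2
tcp_pos: [0.5515, 0.0165, 0.239]
orientation: [[-0.995, -0.095, 0.001], [-0.095, 0.995, 0.0], [-0.001, 0.0, -1.0]]
ft_force: [0.8, 1.2, 0.1]
width: 0.0005
grip_force: 0.0
```

Request:
{"method": "play_rows", "body": {
  "targets": [
    [0,0,0.15,0,0,0],
    [0,0,0.15,0,0,0],
    [0,0,0.15,0,0,0],
    [0,0,0.1,0,0,0],
    [0,0,0,0,0,0]
  ]
}}

```text
t: 3.7
tcp_pos: [0.548, 0.0181, 0.0982]
orientation: [[-0.995, -0.095, -0.006], [-0.095, 0.995, -0.001], [0.006, -0.0, -1.0]]
ft_force: [-0.2, -0.6, 0.4]
width: 0.0006
grip_force: 0.0
```

```bash
python3 -c "
from h import *
delta([.551,.0185,.06],95.5)"
```

```text
t 3.7 tcp [0.548  0.0181 0.0982] yawY 95.47 zax [-0.006 -0.001 -1.   ] F [-0.16 -0.55  0.39] w 0.0006 grip 0.0 
 shift/.25 [-0.0129  0.0005  0.1529] turn az -0.0001 j [-13.  33.   9. 109.  -8.  39.  95.]
```

Request:
{"method": "play_rows", "body": {
  "targets": [
    [-0.01,0,0.06,0,0,0],
    [0,0,0.06,0,0,0],
    [0,0,0.04,0,0,0],
    [0,0,0,0,0,0],
    [0,0,0,0,0,0]
  ]
}}

```text
t: 4.2
tcp_pos: [0.5532, 0.0184, 0.0614]
orientation: [[-0.995, -0.095, 0.0], [-0.095, 0.995, 0.0], [-0.0, -0.0, -1.0]]
ft_force: [0.9, 0.0, 0.0]
width: 0.0002
grip_force: 0.0
```

Request:
{"method": "play_rows", "body": {
  "targets": [
    [0,0,0.01,0,0,0],
    [0,0,0.01,0,0,0],
    [0,0,0.01,0,0,0],
    [0,0,0,0,0,0],
    [0,0,0,0,0,0]
  ]
}}

```text
t: 4.7
tcp_pos: [0.5536, 0.0185, 0.0543]
orientation: [[-0.995, -0.095, 0.001], [-0.095, 0.995, 0.0], [-0.001, 0.0, -1.0]]
ft_force: [-0.8, 0.7, 6.6]
width: 0.0004
grip_force: 3.1
```

```bash
python3 -c "
from h import *
delta([.551,.0185,.05],95.5)"
```

```text
t 4.7 tcp [0.5536 0.0185 0.0543] yawY 95.46 zax [ 0.001  0.    -1.   ] F [-0.8   0.72  6.58] w 0.0004 grip 3.1 
 shift/.25 [0.0104 0.001  0.0172] turn az -0.0001 j [-12.  37.   8. 110.  -8.  34.  96.]
```

Request:
{"method": "play_rows", "body": {
  "targets": [
    [0,0,0.01,0,0,0],
    [0,0,0.01,0,0,0],
    [0,0,0,0,0,0],
    [0,0,0,0,0,0],
    [0,0,0,0,0,0]
  ]
}}

```text
t: 5.2
tcp_pos: [0.5537, 0.0185, 0.0503]
orientation: [[-0.995, -0.095, 0.001], [-0.095, 0.995, 0.0], [-0.001, 0.0, -1.0]]
ft_force: [-3.9, 0.2, 16.2]
width: 0.0004
grip_force: 8.3
```

Request:
{"method": "play_rows", "body": {
  "targets": [
    [0,0,-0.08,0,0,0],
    [0,0,-0.08,0,0,0.008],
    [0,0,0,0,0,0],
    [0,0,0,0,0,0],
    [0,0,0,0,0,0]
  ]
}}

```text
t: 5.7
tcp_pos: [0.5524, 0.0185, 0.0879]
orientation: [[-0.999, -0.046, -0.001], [-0.046, 0.999, -0.0], [0.001, -0.0, -1.0]]
ft_force: [1.0, -0.2, 0.4]
width: 0.0007
grip_force: 0.0
```

```bash
python3 -c "
from h import *
delta([.5185,-.115,.0615],92.5)"
```

```text
t 5.7 tcp [0.5524 0.0185 0.0879] yawY 92.63 zax [-0.001 -0.    -1.   ] F [ 0.95 -0.21  0.36] w 0.0007 grip 0.0 
 shift/.25 [ 0.1585 -0.5275  0.1058] turn az 0.0004 j [-14.  34.   9. 109.  -9.  38.  93.]
```

Request:
{"method": "play_rows", "body": {
  "targets": [
    [0.0396,-0.1319,0,0,0,0],
    [0.0396,-0.1319,0,0,0,0],
    [0.0396,-0.1319,0,0,0,0],
    [0.0396,-0.1319,0,0,0,0],
    [0,0,0,0,0,0]
  ]
}}

```text
t: 6.2
tcp_pos: [0.517, -0.1209, 0.0879]
orientation: [[-0.999, -0.038, -0.003], [-0.038, 0.999, -0.003], [0.003, -0.003, -1.0]]
ft_force: [-0.1, -0.3, 0.1]
width: 0.0002
grip_force: 0.0
```

Request:
{"method": "play_rows", "body": {
  "targets": [
    [0,0,0.06,0,0,0],
    [0,0,0.045,0,0,0],
    [0,0,0.02,0,0,0],
    [0,0,0.008,0,0,0],
    [0,0,0,0,0,0]
  ]
}}

```text
t: 6.7
tcp_pos: [0.5189, -0.1143, 0.0552]
orientation: [[-0.999, -0.046, -0.002], [-0.046, 0.999, 0.001], [0.002, 0.001, -1.0]]
ft_force: [-2.2, 1.6, 2.5]
width: 0.0003
grip_force: 1.4
```

```bash
python3 -c "
from h import *
delta([.5185,-.115,.05],92.5)"
```

```text
t 6.7 tcp [ 0.5189 -0.1143  0.0552] yawY 92.63 zax [-0.002  0.001 -1.   ] F [-2.16  1.6   2.46] w 0.0003 grip 1.4 
 shift/.25 [ 0.0015 -0.0028  0.0207] turn az 0.0004 j [  1.  36.   8. 113.  -9.  32. 108.]
```

Request:
{"method": "play_rows", "body": {
  "targets": [
    [0,0,0.012,0,0,0],
    [0,0,0.01,0,0,0],
    [0,0,0,0,0,0],
    [0,0,0,0,0,0],
    [0,0,0,0,0,0]
  ]
}}

```text
t: 7.2
tcp_pos: [0.5195, -0.1146, 0.0508]
orientation: [[-0.999, -0.045, 0.0], [-0.045, 0.999, 0.001], [-0.0, 0.001, -1.0]]
ft_force: [-3.9, 2.5, 11.1]
width: 0.0003
grip_force: 5.3
```

Left reads 16 N and middle 11 N, so both are hard. Right should be the soft one.

Request:
{"method": "play_rows", "body": {
  "targets": [
    [0,0,-0.08,0,0,0],
    [0,0,-0.08,0,0,0.018],
    [0,0,0,0,0,0.018],
    [0,0,0,0,0,0.018],
    [0,0,0,0,0,0.018]
  ]
}}

```text
t: 7.7
tcp_pos: [0.5203, -0.1153, 0.0905]
orientation: [[-0.916, 0.4, 0.002], [0.4, 0.916, -0.001], [-0.002, 0.0, -1.0]]
ft_force: [0.4, 0.8, -0.1]
width: 0.0001
grip_force: 0.0
```

```bash
python3 -c "
from h import *
delta([.5325,-.2865,.0575],66.7)"
```

```text
t 7.7 tcp [ 0.5203 -0.1153  0.0905] yawY 66.4 zax [ 0.002 -0.001 -1.   ] F [ 0.43  0.84 -0.06] w 0.0001 grip 0.0 
 shift/.25 [-0.3154 -0.6098  0.1327] turn az -0.0008 j [ -5.  33.  16. 113. -15.  37.  87.]
```

Request:
{"method": "play_rows", "body": {
  "targets": [
    [-0.0631,-0.122,0,0,0,0],
    [-0.0631,-0.122,0,0,0,0],
    [-0.0631,-0.122,0,0,0,0],
    [-0.0631,-0.122,0,0,0,0],
    [-0.0631,-0.122,0,0,0,0]
  ]
}}

```text
t: 8.2
tcp_pos: [0.5321, -0.2881, 0.0904]
orientation: [[-0.918, 0.396, 0.002], [0.396, 0.918, -0.001], [-0.002, -0.0, -1.0]]
ft_force: [0.6, 1.0, 0.9]
width: 0.0005
grip_force: 0.0
```

Request:
{"method": "play_rows", "body": {
  "targets": [
    [0,0,0.06,0,0,0],
    [0,0,0.05,0,0,0],
    [0,0,0.02,0,0,0],
    [0,0,0.008,0,0,0],
    [0,0,0,0,0,0]
  ]
}}

```text
t: 8.7
tcp_pos: [0.5315, -0.2849, 0.0552]
orientation: [[-0.919, 0.395, -0.001], [0.395, 0.919, 0.001], [0.001, 0.001, -1.0]]
ft_force: [-0.8, 0.7, 0.9]
width: 0.0007
grip_force: 0.5
```

```bash
python3 -c "
from h import *
delta([.5325,-.2865,.05],66.7)"
```

```text
t 8.7 tcp [ 0.5315 -0.2849  0.0552] yawY 66.76 zax [-0.001  0.001 -1.   ] F [-0.77  0.68  0.92] w 0.0007 grip 0.5 
 shift/.25 [-0.006  -0.0043  0.0209] turn az 0.0002 j [ 13.  41.  15. 102. -16.  39. 104.]
```

Request:
{"method": "play_rows", "body": {
  "targets": [
    [0,0,0.012,0,0,0],
    [0,0,0.01,0,0,0],
    [0,0,0,0,0,0],
    [0,0,0,0,0,0],
    [0,0,0,0,0,0]
  ]
}}

```text
t: 9.2
tcp_pos: [0.5321, -0.2861, 0.0503]
orientation: [[-0.918, 0.396, 0.001], [0.396, 0.918, 0.0], [-0.001, 0.0, -1.0]]
ft_force: [0.4, 2.1, 3.4]
width: 0.0008
grip_force: 1.7
```

Right reads 3.4 N, so it is the soft one. Next is its tab.

Request:
{"method": "play_rows", "body": {
  "targets": [
    [0,0,-0.1,0,0,0],
    [0,0,-0.15,0,0,0],
    [0,0,0,0,0,0],
    [0,0,0,0,0,0],
    [0,0,0,0,0,0]
  ],
  "jaw": 1
}}

```text
t: 9.7
tcp_pos: [0.5306, -0.2862, 0.1115]
orientation: [[-0.918, 0.396, -0.002], [0.396, 0.918, 0.0], [0.002, -0.0, -1.0]]
ft_force: [-0.3, -0.6, -0.0]
width: 0.0386
grip_force: 0.0
```

```bash
python3 - <<'E'
from h import *
d=np.load("top0.npz");W=d["W"]
for n,(ox,oy,yw) in dict(left=(.552,.018,5.5),mid=(.5196,-.1159,2.5),right=(.5332,-.2878,-23.3)).items():
    a=np.radians(yw);R=np.array([[np.cos(a),-np.sin(a)],[np.sin(a),np.cos(a)]])
    w=W[150:290,280:480].reshape(-1,3);p=(w[:,:2]-[ox,oy])@R
    m=(p[:,0]<-.042)&(p[:,0]>-.1)&(abs(p[:,1])<.05)
    t=m&(w[:,2]>.048); pl=m&(w[:,2]>.006)&(w[:,2]<.03)&(abs(p[:,1])>.02)&(abs(p[:,1])<.038)&(p[:,0]>-.082)
    print(n,t.sum(),np.round(p[t].mean(0),4),np.round(np.percentile(p[t],[3,97],axis=0),4).tolist(),"plate z",np.round(np.percentile(w[pl][:,2],[10,50,90]),4))
delta([.5332-.0606,-.2878+.0261,.024],66.7)
p=cam("wrist");cv2.imwrite("pics/w1.png",p["pixels"])
E
```

```text
left 99 [-0.0677 -0.0003] [[-0.0839, -0.0093], [-0.0514, 0.0084]] plate z [0.0066 0.009  0.0122]
mid 107 [-0.0668  0.0006] [[-0.0835, -0.009], [-0.0496, 0.0101]] plate z [0.0065 0.0087 0.0121]
right 111 [-0.0672  0.0001] [[-0.0843, -0.0098], [-0.0503, 0.0094]] plate z [0.0067 0.0087 0.0129]
t 9.7 tcp [ 0.5306 -0.2862  0.1115] yawY 66.65 zax [-0.002  0.    -1.   ] F [-0.26 -0.6  -0.05] w 0.0386 grip 0.0 
 shift/.25 [ 0.2512 -0.0015  0.3503] turn az -0.0001 j [ 12.  36.  17. 101. -14.  44. 102.]
```

View pics/w1.png

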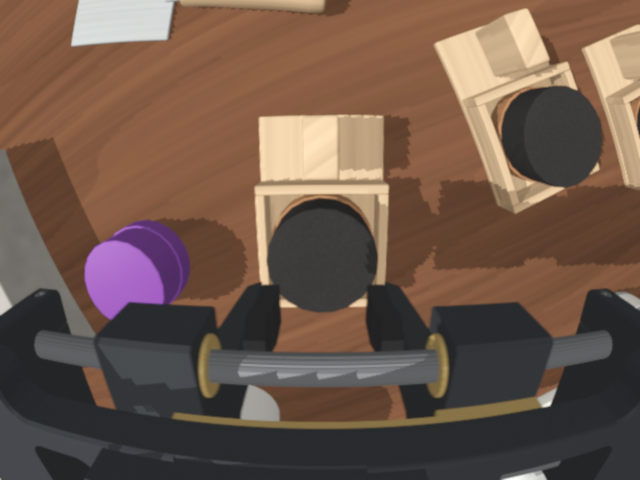

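The wrist view shows the right tray's tab at about (325,150), square to the gripper, with the purple pad clear at left.

Request:
{"method": "play_rows", "body": {
  "targets": [
    [0.0838,0,0,0,0,0],
    [0.0838,0,0,0,0,0],
    [0.0838,0,0,0,0,0],
    [0,0,0,0,0,0],
    [0,0,0.05,0,0,0]
  ],
  "jaw": 0.6
}}

```text
t: 10.25
tcp_pos: [0.4749, -0.2621, 0.1003]
orientation: [[-0.918, 0.396, 0.002], [0.396, 0.918, -0.001], [-0.003, -0.0, -1.0]]
ft_force: [0.5, 0.4, 0.6]
width: 0.0525
grip_force: 0.0
```

Request:
{"method": "play_rows", "body": {
  "targets": [
    [0,0,0.08,0,0,0],
    [0,0,0.1,0,0,0],
    [0,0,0.08,0,0,0],
    [0,0,0.04,0,0,0],
    [0,0,0,0,0,0]
  ]
}}

```text
t: 10.75
tcp_pos: [0.4733, -0.2612, 0.0231]
orientation: [[-0.918, 0.396, -0.002], [0.396, 0.918, 0.001], [0.003, -0.0, -1.0]]
ft_force: [-0.1, 0.3, -0.5]
width: 0.0531
grip_force: 0.0
```

```bash
python3 -c "
from h import *
delta([.5332-.0606,-.2878+.0261,.022],66.7)"
```

```text
t 10.75 tcp [ 0.4733 -0.2612  0.0231] yawY 66.67 zax [-0.002  0.001 -1.   ] F [-0.11  0.26 -0.49] w 0.0531 grip 0.0 
 shift/.25 [ 0.0016 -0.0029  0.0043] turn az -0.0001 j [ 14.  40.  13. 112. -17.  30. 105.]
```

Request:
{"method": "play_rows", "body": {
  "targets": [
    [0,0,0,0,0,0],
    [0,0,0,0,0,0],
    [0,0,0,0,0,0],
    [0,0,0,0,0,0],
    [0,0,0,0,0,0]
  ],
  "jaw": 0,
  "force": 40
}}

```text
t: 11.25
tcp_pos: [0.4741, -0.2618, 0.0256]
orientation: [[-0.918, 0.396, 0.001], [0.396, 0.918, -0.001], [-0.001, -0.0, -1.0]]
ft_force: [-0.3, -0.0, 3.9]
width: 0.0196
grip_force: 40.0
```

Request:
{"method": "play_rows", "body": {
  "targets": [
    [0,0,-0.04,0,0,0],
    [0,0,-0.08,0,0,0],
    [0,0,-0.08,0,0,0],
    [0,0,-0.08,0,0,0],
    [0,0,-0.04,0,0,0]
  ]
}}

```text
t: 11.75
tcp_pos: [0.4741, -0.2616, 0.1067]
orientation: [[-0.918, 0.396, 0.001], [0.396, 0.918, -0.0], [-0.002, 0.0, -1.0]]
ft_force: [0.1, -0.5, -4.3]
width: 0.0195
grip_force: 40.0
```

Request:
{"method": "play_rows", "body": {
  "targets": [
    [0,0,0,0,0,-0.0189],
    [0,0,0,0,0,-0.0189],
    [0,0,0,0,0,-0.0189],
    [0,0,0,0,0,-0.0189],
    [0,0,0,0,0,-0.0189]
  ]
}}

```text
t: 12.25
tcp_pos: [0.4732, -0.2612, 0.1048]
orientation: [[-0.982, -0.19, -0.001], [-0.19, 0.982, 0.0], [0.001, 0.001, -1.0]]
ft_force: [-0.0, 0.2, -2.3]
width: 0.0199
grip_force: 40.0
```

Request:
{"method": "play_rows", "body": {
  "targets": [
    [0,0,0,0,0,-0.0188],
    [0,0,0,0,0,0],
    [0,0,0,0,0,0],
    [0,0,0,0,0,0],
    [0,0,0,0,0,0]
  ]
}}

```text
t: 12.75
tcp_pos: [0.4737, -0.2614, 0.1049]
orientation: [[-0.954, -0.299, -0.0], [-0.299, 0.954, -0.0], [0.0, 0.0, -1.0]]
ft_force: [-0.4, 0.0, -1.7]
width: 0.0199
grip_force: 40.0
```

```bash
python3 -c "
from h import *
a=np.radians(17.5)
delta([.4858-.106*np.cos(a),.2189-.106*np.sin(a),.103],107.5)"
```

```text
t 12.75 tcp [ 0.4737 -0.2614  0.1049] yawY 107.38 zax [-0. -0. -1.] F [-0.36  0.   -1.68] w 0.0199 grip 40.0 
 shift/.25 [-0.1998  1.8176  0.0077] turn az -0.0003 j [ 20.  31.   6. 110.  -5.  39. 136.]
```

Request:
{"method": "play_rows", "body": {
  "targets": [
    [-0.0167,0.1515,0,0,0,0],
    [-0.0167,0.1515,0,0,0,0],
    [-0.0167,0.1515,0,0,0,0],
    [-0.0167,0.1515,0,0,0,0],
    [-0.0167,0.1515,0,0,0,0]
  ]
}}

```text
t: 13.25
tcp_pos: [0.4366, -0.0731, 0.1051]
orientation: [[-0.954, -0.299, 0.001], [-0.299, 0.954, -0.0], [-0.0, -0.0, -1.0]]
ft_force: [1.0, 0.2, -2.8]
width: 0.0194
grip_force: 40.0
```

Request:
{"method": "play_rows", "body": {
  "targets": [
    [-0.0167,0.1515,0,0,0,0],
    [-0.0167,0.1515,0,0,0,0],
    [-0.0167,0.1515,0,0,0,0],
    [-0.0167,0.1515,0,0,0,0],
    [-0.0167,0.1515,0,0,0,0]
  ]
}}

```text
t: 13.75
tcp_pos: [0.3997, 0.114, 0.1052]
orientation: [[-0.954, -0.299, 0.001], [-0.299, 0.954, 0.0], [-0.001, -0.0, -1.0]]
ft_force: [0.4, -0.0, -2.8]
width: 0.0197
grip_force: 40.0
```

Request:
{"method": "play_rows", "body": {
  "targets": [
    [-0.0167,0.1515,0,0,0,0],
    [-0.0167,0.1515,0,0,0,0],
    [0,0,0,0,0,0],
    [0,0,0,0,0,0],
    [0,0,0,0,0,0]
  ]
}}

```text
t: 14.25
tcp_pos: [0.3854, 0.186, 0.105]
orientation: [[-0.955, -0.298, -0.0], [-0.298, 0.955, -0.001], [0.0, -0.001, -1.0]]
ft_force: [-0.8, 0.9, -3.0]
width: 0.0194
grip_force: 40.0
```

```bash
python3 - <<'E'
from h import *
a=np.radians(17.5)
delta([.4858-.106*np.cos(a),.2189-.106*np.sin(a),.103],107.5)
p=cam("scene");cv2.imwrite("pics/s1.png",cv2.resize(p["pixels"][90:290,260:500],(720,600)))
p=cam("wrist");cv2.imwrite("pics/w2.png",p["pixels"])
E
```

```text
t 14.25 tcp [0.3854 0.186  0.105 ] yawY 107.35 zax [-0.    -0.001 -1.   ] F [-0.76  0.9  -2.99] w 0.0194 grip 40.0 
 shift/.25 [0.0013 0.0046 0.0078] turn az -0.0004 j [-35.  23.   4. 126.  -3.  31.  78.]
```

View pics/w2.png

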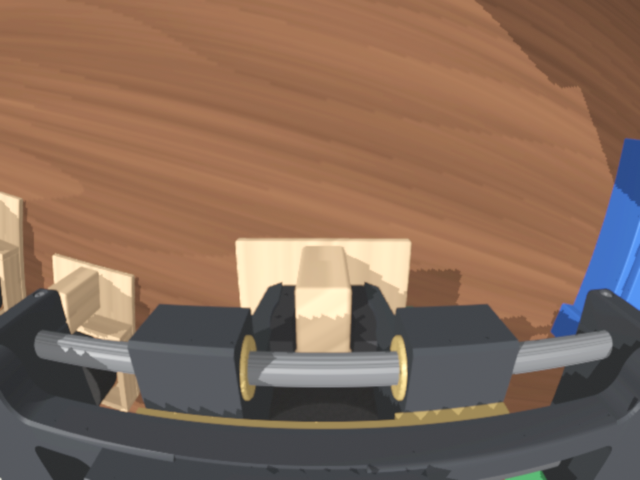

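The wrist view shows the tab gripped squarely at (325,300). I lower to just above the cheeks and check from the scene camera.

Request:
{"method": "play_rows", "body": {
  "targets": [
    [0,0.0046,0.04,0,0,0],
    [0,0,0.04,0,0,0],
    [0,0,0.03,0,0,0],
    [0,0,0,0,0,0],
    [0,0,0,0,0,0]
  ]
}}

```text
t: 14.85
tcp_pos: [0.3847, 0.188, 0.0771]
orientation: [[-0.954, -0.3, -0.001], [-0.3, 0.954, -0.001], [0.001, -0.0, -1.0]]
ft_force: [0.1, -0.8, -3.4]
width: 0.0197
grip_force: 40.0
```

```bash
python3 - <<'E'
from h import *
a=np.radians(17.5)
delta([.4858-.106*np.cos(a),.2189-.106*np.sin(a),.027],107.5)
p=cam("scene");cv2.imwrite("pics/s2.png",cv2.resize(p["pixels"][100:280,300:480],(600,600),interpolation=cv2.INTER_CUBIC))
E
```

```text
t 14.85 tcp [0.3847 0.188  0.0771] yawY 107.44 zax [-0.001 -0.001 -1.   ] F [ 0.08 -0.79 -3.44] w 0.0197 grip 40.0 
 shift/.25 [ 0.0009 -0.0037  0.2002] turn az -0.0002 j [-35.  26.   3. 127.  -3.  27.  78.]
```

View pics/s2.png

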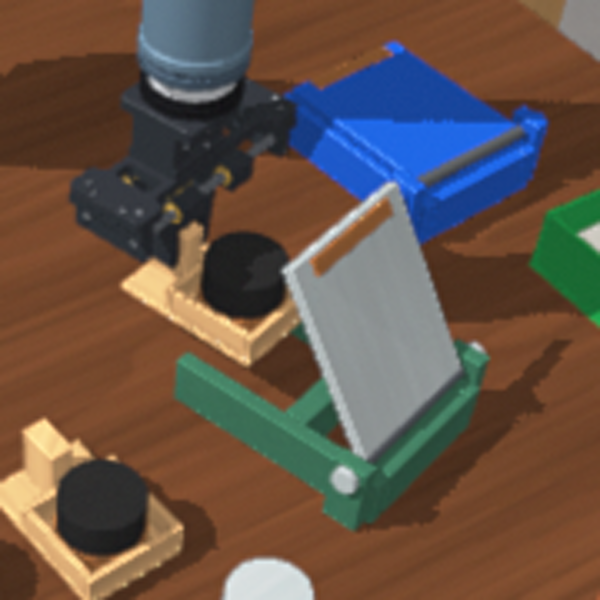

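The view shows the tray above the mouth between the cheeks, with the lid clear. I lower it now.

Request:
{"method": "play_rows", "body": {
  "targets": [
    [0,-0.003,0.04,0,0,0],
    [0,0,0.05,0,0,0],
    [0,0,0.05,0,0,0],
    [0,0,0.04,0,0,0],
    [0,0,0.016,0,0,0]
  ]
}}

```text
t: 15.4
tcp_pos: [0.3847, 0.1873, 0.0275]
orientation: [[-0.954, -0.3, -0.001], [-0.3, 0.954, -0.001], [0.001, -0.0, -1.0]]
ft_force: [-0.4, -0.1, -3.3]
width: 0.02
grip_force: 40.0
```

```bash
python3 - <<'E'
from h import *
a=np.radians(17.5)
delta([.4858-.066*np.cos(a),.2189-.066*np.sin(a),.0255],107.5)
E
```

```text
t 15.4 tcp [0.3847 0.1873 0.0275] yawY 107.45 zax [-0.001 -0.001 -1.   ] F [-0.42 -0.06 -3.28] w 0.02 grip 40.0 
 shift/.25 [-0.1596 -0.0009  0.0077] turn az -0.0001 j [-34.  33.   2. 127.  -4.  20.  79.]
```

Request:
{"method": "play_rows", "body": {
  "targets": [
    [-0.04,0,0,0,0,0],
    [-0.05,0,0,0,0,0],
    [-0.045,0,0,0,0,0],
    [-0.02,0,0,0,0,0],
    [0,0,0,0,0,0]
  ]
}}

```text
t: 15.9
tcp_pos: [0.4235, 0.1996, 0.0288]
orientation: [[-0.954, -0.299, 0.002], [-0.299, 0.954, 0.001], [-0.002, 0.0, -1.0]]
ft_force: [-0.4, -0.3, -3.0]
width: 0.0198
grip_force: 40.0
```

Request:
{"method": "play_rows", "body": {
  "targets": [
    [-0.008,0,0.004,0,0,0],
    [0,0,0.004,0,0,0],
    [0,0,0.004,0,0,0],
    [0,0,0,0,0,0],
    [0,0,0,0,0,0]
  ]
}}

```text
t: 16.4
tcp_pos: [0.4236, 0.1996, 0.0255]
orientation: [[-0.954, -0.3, -0.001], [-0.3, 0.954, -0.0], [0.001, -0.0, -1.0]]
ft_force: [-1.1, -1.5, 1.4]
width: 0.0195
grip_force: 40.0
```

```bash
python3 - <<'E'
from h import *
a=np.radians(17.5)
delta([.4858-.066*np.cos(a),.2189-.066*np.sin(a),.0245],107.5)
E
```

```text
t 16.4 tcp [0.4236 0.1996 0.0255] yawY 107.46 zax [-0.001 -0.    -1.   ] F [-1.09 -1.49  1.44] w 0.0195 grip 40.0 
 shift/.25 [ 0.0034 -0.0012  0.0041] turn az -0.0001 j [-33.  35.   2. 122.  -3.  23.  80.]
```

Request:
{"method": "play_rows", "body": {
  "targets": [
    [-0.012,0,0,0,0,0],
    [0,0,0,0,0,0],
    [0,0,0,0,0,0],
    [0,0,0,0,0,0],
    [0,0,0,0,0,0]
  ]
}}

```text
t: 16.9
tcp_pos: [0.4257, 0.2002, 0.0255]
orientation: [[-0.954, -0.3, -0.002], [-0.3, 0.954, -0.001], [0.002, -0.0, -1.0]]
ft_force: [-5.2, -1.2, 5.8]
width: 0.0198
grip_force: 40.0
```

The tray is home against the stop (resistance felt). Release and rise.

Request:
{"method": "play_rows", "body": {
  "targets": [
    [0.004,0,0,0,0,0],
    [0,0,0,0,0,0],
    [0,0,0,0,0,0],
    [0,0,-0.03,0,0,0],
    [0,0,-0.05,0,0,0]
  ],
  "jaw": 0.55
}}

```text
t: 17.4
tcp_pos: [0.4256, 0.2001, 0.0458]
orientation: [[-0.954, -0.3, -0.001], [-0.3, 0.954, -0.001], [0.001, -0.0, -1.0]]
ft_force: [-0.3, 0.3, -0.0]
width: 0.0488
grip_force: 0.0
```

Request:
{"method": "play_rows", "body": {
  "targets": [
    [0,0,-0.16,0,0,0],
    [0,0,-0.16,0,0,0],
    [0,0,-0.16,0,0,0],
    [0,0,-0.16,0,0,0],
    [0,0,-0.16,0,0,0]
  ]
}}

```text
t: 17.9
tcp_pos: [0.4256, 0.2001, 0.2484]
orientation: [[-0.954, -0.3, 0.001], [-0.3, 0.954, 0.001], [-0.001, 0.0, -1.0]]
ft_force: [0.4, 0.8, -0.0]
width: 0.0487
grip_force: 0.0
```

Request:
{"method": "play_rows", "body": {
  "targets": [
    [0,0,-0.08,0,0,0],
    [0,0,0,0,0,0],
    [0,0,0,0,0,0],
    [0,0,0,0,0,0],
    [0,0,0,0,0,0]
  ],
  "jaw": 0,
  "force": 20
}}

```text
t: 18.4
tcp_pos: [0.4252, 0.1999, 0.2644]
orientation: [[-0.954, -0.3, -0.002], [-0.3, 0.954, -0.001], [0.002, -0.001, -1.0]]
ft_force: [0.1, -0.3, -0.2]
width: 0.011
grip_force: 0.0
```

```bash
python3 - <<'E'
from h import *
a=np.radians(17.5);R=np.array([[np.cos(a),-np.sin(a)],[np.sin(a),np.cos(a)]])
o=np.array([.4858,.2189])
delta([*(o+R@[.085,0]),.25],107.5)
p=cam("scene");cv2.imwrite("pics/s3.png",cv2.resize(p["pixels"][100:280,300:480],(600,600),interpolation=cv2.INTER_CUBIC))
W=world(p)[90:290,330:480].reshape(-1,3);q=p["pixels"][90:290,330:480].reshape(-1,3).astype(int)
l=np.c_[(W[:,:2]-o)@R,W[:,2]]
m=(abs(l[:,1])<.055)&(l[:,0]>.02)&(l[:,0]<.11)&(l[:,2]>.08)&(l[:,2]<.2)&(q[:,0]>90)
k=np.polyfit(l[m,0],l[m,2],1);print("lid",m.sum(),np.degrees(np.arctan(-k[0])),k, l[m][:,2].max(),"z at .05",np.polyval(k,.05))
pad=(abs(l[:,1])<.045)&(abs(l[:,0])<.045)&(l[:,2]>.045)&(l[:,2]<.065)&(q.max(1)<80)
print("pad",pad.sum(),l[pad].mean(0),np.percentile(l[pad],[2,98],axis=0))
E
```

```text
t 18.4 tcp [0.4252 0.1999 0.2644] yawY 107.45 zax [-0.002 -0.001 -1.   ] F [ 0.05 -0.32 -0.22] w 0.011 grip 0.0 
 shift/.25 [-5.94e-01 -5.00e-04  5.63e-02] turn az -0.0001 j [-35.  11.   5. 113.  -1.  56.  78.]
lid 1551 56.5232961100652 [-1.51217071  0.24091149] 0.1907651576712657 z at .05 0.16530295595231187
pad 337 [ 0.00019786 -0.00650506  0.0534768 ] [[-0.02717211 -0.03060521  0.04619247]
 [ 0.03126967  0.02478189  0.0574321 ]]
```

View pics/s3.png

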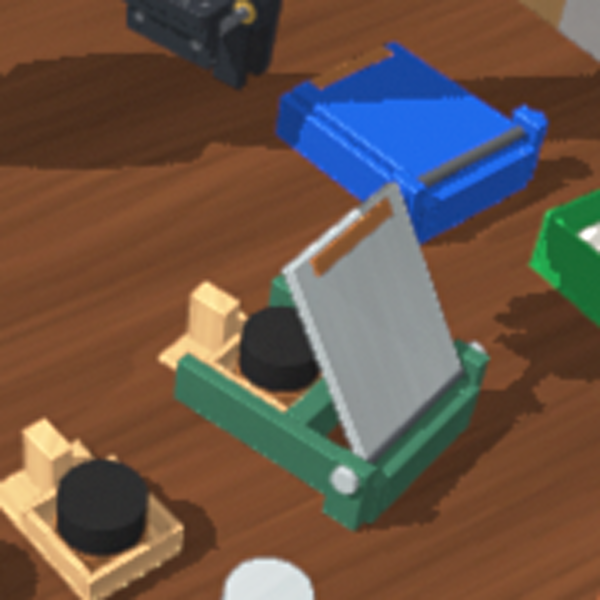

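The tray sits in the press with its tab out, and the lid is still raised at 56°. Moving over behind the lid's upper face.

Request:
{"method": "play_rows", "body": {
  "targets": [
    [-0.149,0,0,0,0,0],
    [-0.149,0,0,0,0,0],
    [-0.149,0,0,0,0,0],
    [-0.147,0,0,0,0,0],
    [0,0,0,0,0,0]
  ]
}}

```text
t: 18.95
tcp_pos: [0.5705, 0.2455, 0.2637]
orientation: [[-0.954, -0.299, 0.0], [-0.299, 0.954, -0.001], [-0.0, -0.001, -1.0]]
ft_force: [0.7, 0.3, -0.7]
width: 0.0002
grip_force: 0.0
```

Request:
{"method": "play_rows", "body": {
  "targets": [
    [0,0,0.115,0,0,0],
    [0,0,0.115,0,0,0],
    [0,0,0.115,0,0,0],
    [0,0,0,0,0,0],
    [0,0,0,0,0,0]
  ]
}}

```text
t: 19.45
tcp_pos: [0.567, 0.2447, 0.1793]
orientation: [[-0.954, -0.3, -0.001], [-0.3, 0.954, -0.001], [0.001, -0.0, -1.0]]
ft_force: [1.0, -0.1, -0.1]
width: 0.0007
grip_force: 0.0
```

```bash
cat > arc.py <<'E'
from h import *
a=np.radians(17.5);R=np.array([[np.cos(a),-np.sin(a)],[np.sin(a),np.cos(a)]])
o=np.array([.4858,.2189])
P=lambda th,r=.148,h=.009:np.array([.120-r*np.cos(th)+.005*np.sin(th)+h,.052+r*np.sin(th)+.005*np.cos(th)])
s=get_obs();l=(np.array(s["tcp_pos"])[:2]-o)@R
print("press x,y,z",np.round(l,4),round(s["tcp_pos"][2],4),"F",np.round(s["ft_force"],1))
E
python3 - <<'E'
from arc import *
th=np.radians([56.5,48,40,32,24,16,8,4,0])
for t in th: print(np.round(np.degrees(t)),np.round(P(t),4))
q=np.array([P(t) for t in th]);d=np.diff(q,axis=0)/.25;print(np.round(np.c_[-d[:,0],-d[:,1]],4))
E
```

```text
press x,y,z [0.0852 0.0002] 0.1793 F [ 1.  -0.1 -0.1]
56.0 [0.0515 0.1782]
48.0 [0.0337 0.1653]
40.0 [0.0188 0.151 ]
32.0 [0.0061 0.1347]
24.0 [-0.0042  0.1168]
16.0 [-0.0119  0.0976]
8.0 [-0.0169  0.0775]
4.0 [-0.0183  0.0673]
0.0 [-0.019  0.057]
[[0.0712 0.0514]
 [0.0594 0.0575]
 [0.0508 0.0652]
 [0.0412 0.0716]
 [0.0309 0.0767]
 [0.0199 0.0802]
 [0.0057 0.0409]
 [0.0028 0.0412]]
```

Request:
{"method": "play_rows", "body": {
  "targets": [
    [0.04,0,0,0,0,0],
    [0.04,0,0,0,0,0],
    [0.03,0,0,0,0,0],
    [0.012,0,0,0,0,0],
    [0.012,0,0,0,0,0]
  ]
}}

```text
t: 19.95
tcp_pos: [0.5362, 0.2351, 0.1801]
orientation: [[-0.954, -0.3, 0.002], [-0.3, 0.954, 0.001], [-0.003, 0.0, -1.0]]
ft_force: [1.6, 1.4, 0.3]
width: 0.0008
grip_force: 0.9
```

Request:
{"method": "play_rows", "body": {
  "targets": [
    [0.0285,0,0.0206,0,0,0],
    [0.0285,0,0.0206,0,0,0],
    [0.026,0,0.0218,0,0,0],
    [0.024,0,0.023,0,0,0],
    [0.0236,0,0.023,0,0,0]
  ]
}}

```text
t: 20.45
tcp_pos: [0.5036, 0.2248, 0.1512]
orientation: [[-0.954, -0.3, -0.001], [-0.3, 0.954, -0.0], [0.001, -0.0, -1.0]]
ft_force: [0.9, 0.4, 1.2]
width: 0.0005
grip_force: 0.6
```

```bash
python3 -c "
from arc import *
p=cam('scene');cv2.imwrite('pics/s4.png',cv2.resize(p['pixels'][100:280,300:480],(600,600),interpolation=cv2.INTER_CUBIC))"
```

```text
press x,y,z [0.0188 0.0003] 0.1512 F [0.9 0.4 1.2]
```

View pics/s4.png

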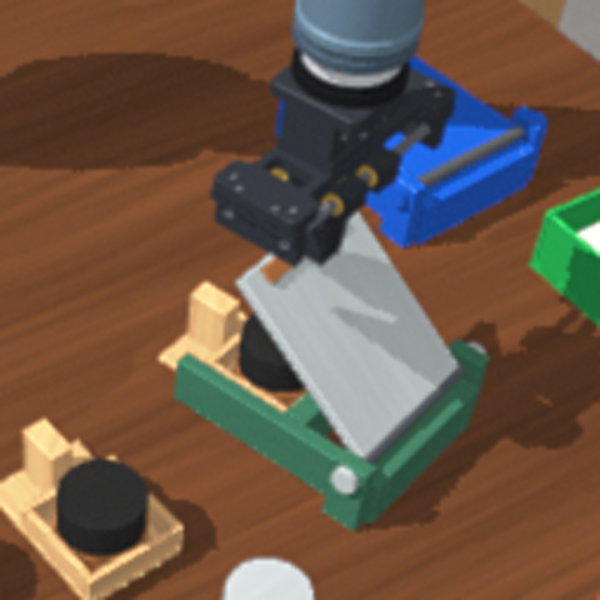

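The lid is following the fingertips down and is now at about 40°.

Request:
{"method": "play_rows", "body": {
  "targets": [
    [0.02,0,0.026,0,0,0],
    [0.02,0,0.026,0,0,0],
    [0.018,0,0.028,0,0,0],
    [0.017,0,0.028,0,0,0],
    [0.017,0,0.0285,0,0,0]
  ]
}}

```text
t: 21.0
tcp_pos: [0.4822, 0.218, 0.1172]
orientation: [[-0.954, -0.3, 0.0], [-0.3, 0.954, -0.0], [-0.0, -0.0, -1.0]]
ft_force: [1.0, 0.3, 1.1]
width: 0.0005
grip_force: 0.4
```

Request:
{"method": "play_rows", "body": {
  "targets": [
    [0.013,0,0.031,0,0,0],
    [0.012,0,0.031,0,0,0],
    [0.01,0,0.031,0,0,0],
    [0.008,0,0.032,0,0,0],
    [0.007,0,0.032,0,0,0]
  ]
}}

```text
t: 21.5
tcp_pos: [0.4704, 0.2143, 0.0779]
orientation: [[-0.954, -0.3, -0.0], [-0.3, 0.954, -0.0], [0.0, -0.0, -1.0]]
ft_force: [0.2, 0.2, 1.3]
width: 0.0002
grip_force: 0.4
```

Request:
{"method": "play_rows", "body": {
  "targets": [
    [0.003,0,0.02,0,0,0],
    [0.002,0,0.02,0,0,0],
    [0.002,0,0.016,0,0,0],
    [0.001,0,0.012,0,0,0],
    [0,0,0.01,0,0,0]
  ]
}}

```text
t: 22.0
tcp_pos: [0.4686, 0.2138, 0.0602]
orientation: [[-0.954, -0.3, -0.001], [-0.3, 0.954, -0.0], [0.001, 0.0, -1.0]]
ft_force: [-10.6, -5.1, 44.3]
width: 0.0003
grip_force: 22.0
```

Request:
{"method": "play_rows", "body": {
  "targets": [
    [0,0,0.008,0,0,0],
    [0,0,0.006,0,0,0],
    [0,0,0,0,0,0],
    [0,0,0,0,0,0],
    [0,0,0,0,0,0]
  ]
}}

```text
t: 22.5
tcp_pos: [0.4687, 0.2138, 0.0599]
orientation: [[-0.954, -0.299, -0.001], [-0.299, 0.954, 0.0], [0.0, 0.001, -1.0]]
ft_force: [-15.8, -6.9, 58.9]
width: -0.0001
grip_force: 29.4
```

Request:
{"method": "play_rows", "body": {
  "targets": [
    [0,0,-0.012,0,0,0],
    [0,0,-0.01,0,0,0],
    [0,0,-0.02,0,0,0],
    [0,0,-0.06,0,0,0],
    [0,0,-0.1,0,0,0]
  ]
}}

```text
t: 23.0
tcp_pos: [0.4679, 0.2133, 0.1054]
orientation: [[-0.954, -0.3, -0.002], [-0.3, 0.954, -0.001], [0.003, -0.001, -1.0]]
ft_force: [-1.0, -0.4, 1.2]
width: 0.0004
grip_force: 0.0
```

Request:
{"method": "play_rows", "body": {
  "targets": [
    [0.05,0,-0.1,0,0,0],
    [0.05,0,-0.1,0,0,0],
    [0,0,-0.1,0,0,0],
    [0,0,-0.1,0,0,0],
    [0,0,0,0,0,0]
  ]
}}

```text
t: 23.5
tcp_pos: [0.4469, 0.2073, 0.209]
orientation: [[-0.954, -0.3, 0.005], [-0.3, 0.954, 0.003], [-0.006, 0.001, -1.0]]
ft_force: [0.2, -0.2, -0.2]
width: 0.0003
grip_force: 0.0
```

```bash
python3 - <<'E'
from arc import *
p=cam("scene");cv2.imwrite("pics/s5.png",p["pixels"][80:380,150:500].repeat(2,0).repeat(2,1)[:600,:700])
W=world(p)[90:290,330:480].reshape(-1,3);q=p["pixels"][90:290,330:480].reshape(-1,3).astype(int)
l=np.c_[(W[:,:2]-o)@R,W[:,2]]
m=(abs(l[:,1])<.055)&(l[:,0]>-.01)&(l[:,0]<.10)&(l[:,2]>.03)&(l[:,2]<.1)&(q[:,0]>90)
k=np.polyfit(l[m,0],l[m,2],1);print("lid",m.sum(),"rad",-k[0],"z mid",np.polyval(k,.04))
t=(abs(l[:,1])<.03)&(l[:,0]<-.042)&(l[:,0]>-.1)&(l[:,2]>.047)&(q[:,2]>q[:,0]+30)
print("tab",t.sum(),l[t].mean(0),np.percentile(l[t],[3,97],axis=0))
E
```

```text
press x,y,z [-0.0406  0.0006] 0.209 F [ 0.2 -0.2 -0.2]
lid 1358 rad -0.00026255265340193254 z mid 0.05547781388343544
tab 90 [-0.06411558 -0.00267257  0.05592782] [[-0.08228319 -0.01225418  0.04778622]
 [-0.04772652  0.00834728  0.05606019]]
```

View pics/s5.png

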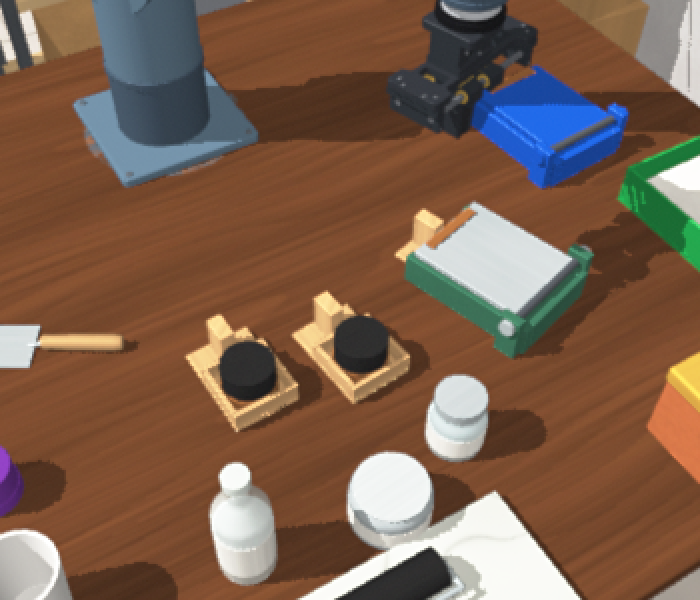

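The lid lies level (0 rad). The tab is 2 mm from its home position, the other trays are in place, and the robot is clear. Handing in.

```bash
python3 -c "
from workcell import *
print(close_job())"
```

```text
the job is handed in; nothing more can be done
None
```

The right tray had the soft pad (3.4 N against 16 N left and 11 N middle, each squeezed 5–6 mm); it is home in the press with the lid level and staying shut, the other two trays looked in place at the last camera check, and the job is handed in, though no verdict was returned.

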